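# Square a test cassette in the reader's corner and close the clamp lid

## Task

Slide the orange test cassette across the reader's grey bed, without lifting it off, until it sits flush in the corner of the two blue walls: one long side against the long back wall (the one by the lid's hinge), one short side against the side wall. Then swing the hinged clamp lid fully down over it, so that it stays held in the corner, and leave the other things on the counter where they are.

Things in the scene. Friction and masses are not known exactly. Their poses are not given: they have to be found in the camera images.
- reader: Cassette reader, fixed. Origin on the counter; x from the bed's open near edge to the lid hinge, y left, z up. Grey flat bed at z = 30 mm, x -75 to 95, y -120 to 110 mm, no rim on the near (-x) and right (-y) edges. White housing 60 mm high at y 110 to 176. Its two blue walls: see point corner. Seated, the cassette's centre is at x = 38, y = 60 mm
- corner (a point): Inner corner of the two blue walls at bed height: reader x = 55, y = 100, z = 30 mm; axes as the reader's. Walls are 8 mm high, 8 mm thick. Back wall: inner face at reader x = 55, from y = -120 to 108 mm. Side wall: inner face at reader y = 100, from x = -30 to 63 mm
- cassette: Orange plastic test cassette, flat, 34 mm (x) by 80 mm (y) by 6 mm thick, about 20 g, loose on the bed at some angle (within 0.5 rad of square). Origin at the centre of its underside. Slides easily
- lid (a joint): Lid hinge angle, rad: 0 = closed, level; 1.8 to 2.0 at the start (open, leaning back past upright); stop at 2.1. Stiff hinge: stays where left, about 2 to 3 N at the tab moves it. Closed, two rubber pads under it just touch the ends of the seated cassette
- lid_hinge (a point): Middle of the lid's hinge axis (along reader y): reader x = 80, y = 60, z = 42 mm; axes as the reader's. The lid is a white frame with a clear pane, 76 mm wide, 5 mm thick, its mid-plane through this axis; it runs 95 mm out from the hinge, then a blue tab to 125 mm. Closed, it points to the near edge (-x)
- tab (a point): Outer (upper when closed) face of the blue tab at the lid's free end, 110 mm from the hinge; the tab is 30 x 30 x 10 mm, its outer face 7.5 mm and its inner face 2.5 mm from the lid's mid-plane. Its z axis is the lid's outward normal (up when closed)
- dropper: Bystander, to be left alone: small dropper bottle, 28 mm across, 60 mm tall, blue cap, standing about 80 mm outside the reader's housing; origin at the centre of its underside
- used_cassette: Bystander, to be left alone: white used cassette, 34 x 80 x 6 mm, lying on the counter to the right of the reader; origin at the centre of its underside
- pill_jar: Bystander, to be left alone: amber jar, 48 mm across, 75 mm tall; origin at the centre of its underside
- pouch_box: Bystander, to be left alone: cardboard box with a blue band, 70 x 110 x 50 mm; origin at the centre of its underside
- dish: Bystander, to be left alone: steel bowl, 110 mm across, 35 mm tall; origin at the centre of its underside
- tape: Bystander, to be left alone: roll of white tape lying flat, 70 mm across, 20 mm tall; origin at the centre of its underside
- rub_bottle: Bystander, to be left alone: white bottle with blue label, 54 mm across, 130 mm tall; origin at the centre of its underside
Things that resemble listed ones, but are neither listed nor needed, are in the scene too. Leave any purple or turquoise look-alike of the cassette alone.

How it is judged:
By the outcome, as a careful person would: the job done as asked, in the order asked, and still so for the second after the job is handed in, with the robot touching nothing.
It also fails if it takes over 54 s, if anything falls off the work surface, if the arm or the gripper's body presses on something with over 40 N, if the wrist force passes 120 N, or if a joint passes its speed limit or range.

## Robot

A 6-joint arm with a two-finger parallel gripper is mounted at the origin on the work surface. World frame = base frame: x ahead of the robot, y to its left, z up, the work surface at z = 0. Lengths are in m, angles in degrees, forces in N, time in s.
With the tool pointing down it reaches from about 0.35 to 0.875 m from the base axis. Payload 4.2 kg.
Tool frame: the origin (TCP) lies on the centre line of the jaws, within the pads' length; the fingertips stand 25 mm ahead of it and the grasp point (between the pads) lies 6 mm ahead of it; z points along the fingers, y is the line along which they close (so a half turn about z gives the same grasp; the last joint's range is limited). The gripper opens to 87 mm and grips with 3 to 60 N. Pads are 19 mm wide; open, the fingers measure 117 mm over their backs; the gripper's body (75 mm by 190 mm) begins 51 mm behind the grasp point.
Start: joints at [-62.189, 22.042, 0.453, 0, -68.411, -14.817], TCP at [0.141, -0.609, 0.248] pointing down, gripper open.
Joint ranges: [-179.83, 179.83], [-69.29, 118.12], [-61.27, 80.66], [-181.25, 117.63], [-171.15, -9.14], [-177.46, 177.46]. Speed limits (degrees/s): [159.86, 159.86, 180, 180, 180, 180].

## Interface

Orientations are given as a 3x3 rotation matrix whose columns are the frame's x, y, z axes.
In Python, from station import r gives the robot as it stands.
- The arm moves only by the tool move_arm, never from a script. Its argument "series" is a list of rows, each an object with "grip": the opening, from 0 (shut) to 1 (fully open); "xyz": the shift along the tool's x, y, z in mm, a list of three; "angular": the turn, a rotation vector about the tool's x, y, z in rad, a list of three. A call has 1 to 10 rows; each row is the pose to reach, as a shift and turn from the pose commanded when the call began, along the tool's axes at that moment; what a row does not reach only later rows make up. A row lasts 1/10 s, in which the tool goes at most 50 mm and 8.59 degrees, less where a joint would pass 70% of its speed; a pose out of reach is approached as far as the arm can. A call with a gripper value outside its range is refused whole. The fingers move at their own pace and stop on an object; the grip force is fixed at half the most. Time passes only in rows, so rows that repeat a pose let the fingers close. It gives the time, the measured TCP pose, the force, the opening and the grip force at its end, in the units of the state.
- r.sense(): the state, without advancing time (a new reading comes with each control period).
- r.capture(name): name is "scene" or "top"; returns a dict with "img" (400x640x3 uint8, red, green, blue), "camera_matrix" (3x3 intrinsics, pixels), "rvec" (rotation vector, rad) and "tvec" (3), from world to camera coordinates, as OpenCV has them. Camera axes: x right, y down, z forward; pixel columns grow to the right and rows downward; lengths in m; the calibration is good to about 2 mm. A picture is of the moment at which its call begins. There is no depth.
- r.finish_job(): hands the job in; it is judged then, once.
The state is a dict: "time_s": time; "joints": joint angles; "joint_velocities": joint speeds; "effort": joint torques, N m; "tcp_pos": TCP position; "ee_rot": TCP orientation; "wrist_force": force on the tool from outside, world axes, zero at the start; "moment": the same for the moment, N m; "gripper_width": opening from 0.0 (shut) to 1.0 (fully open); "gripper_force": force on a finger pad.
Only numpy, scipy, OpenCV 4.12 (cv2) and the standard library are available. Lean on these libraries where they do the work, as an engineer would, in place of code of your own. Each camera call takes 0.05 s, during which the arm holds its last target. There are 200 camera calls.

## Working session

There is one attempt and no reset: what is moved stays moved. The work goes in short steps, Python scripts to look and compute and a tool call to move; the robot and the scene stay as the last step left them, time stands still between calls to the robot, and variables do not carry over. Pictures are saved under pics/ and viewed, at most 11 in all, crops included, and the job is handed in when it is done.

Besides the shell and the picture viewer there is one more tool, called after "Request:" as a command line: name --argument value ..., lists and objects as JSON in quotes. move_arm: Moves the arm, as the interface text tells. Its arguments: {"type":"object","properties":{"series":{"type":"array"}},"required":["series"]}

```bash
mkdir -p pics; ls
python3 - <<'E'
from station import r
import cv2,pickle
for n in("scene","top"):
    c=r.capture(n); pickle.dump(c,open(f"pics/{n}0.pkl","wb"))
    cv2.imwrite(f"pics/{n}0.png",cv2.resize(c["img"][:,:,::-1],(800,500)))
    print(n,c["camera_matrix"].tolist(),c["rvec"],c["tvec"])
s=r.sense();print(s["tcp_pos"],s["ee_rot"],s["time_s"])
E
```

```text
pics
scene [[407.2995639457904, 0.0, 317.2113322956237], [0.0, 407.2995639457904, 206.30676331706732], [0.0, 0.0, 1.0]] [ 1.68371541  1.76830589 -0.80797896] [ 0.03752342 -0.28603363  1.76559425]
top [[369.153661270515, 0.0, 316.0289512660161], [0.0, 369.153661270515, 203.48855470763817], [0.0, 0.0, 1.0]] [ 2.11659951 -2.16648293  0.12372013] [0.02052601 0.50456232 0.97350202]
[ 0.14048067 -0.60852168  0.24660625] [[-9.74427023e-01 -2.24703678e-01 -4.84084480e-04]
 [-2.24704193e-01  9.74425267e-01  1.85083937e-03]
 [ 5.58137345e-05  1.91228371e-03 -9.99998170e-01]] 0.1
```

View pics/scene0.png

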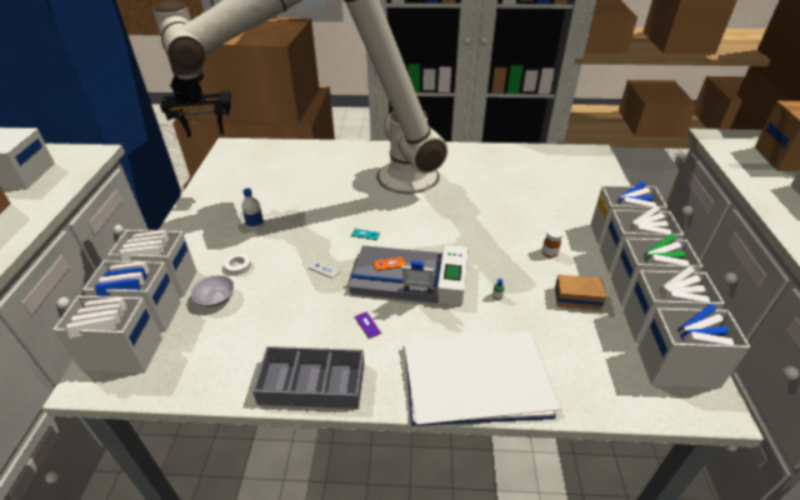

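View pics/top0.png

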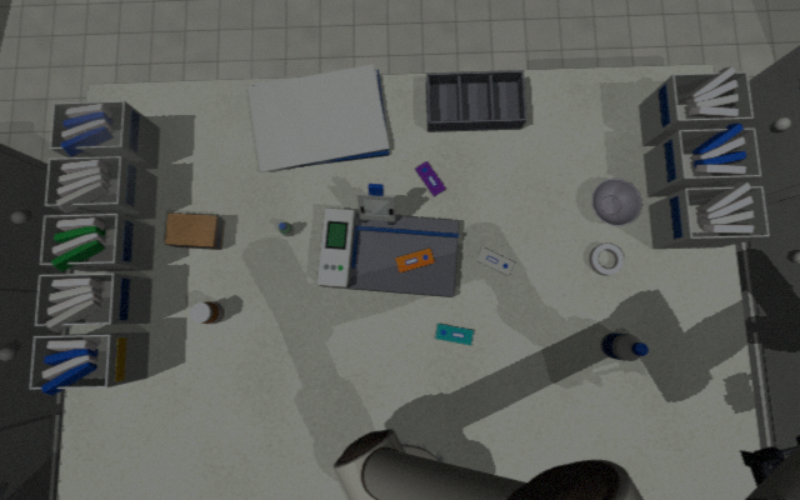

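The orange cassette is at top (415,260) and scene (389,264) in the 800 px views. Things it could be taken for in the top view are purple (430,178), turquoise (455,333) and white used (496,260). Only the orange one lies on the grey bed, so I choose that. Next is a close crop to check it and read points.

Run:
```python
import pickle,cv2
c=pickle.load(open("pics/top0.pkl","rb"))["img"]
cv2.imwrite("pics/t1.png",cv2.resize(c[140:245,245:380,::-1],None,fx=5.7,fy=5.7,interpolation=cv2.INTER_CUBIC))
```

```text
(no output)
```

View pics/t1.png

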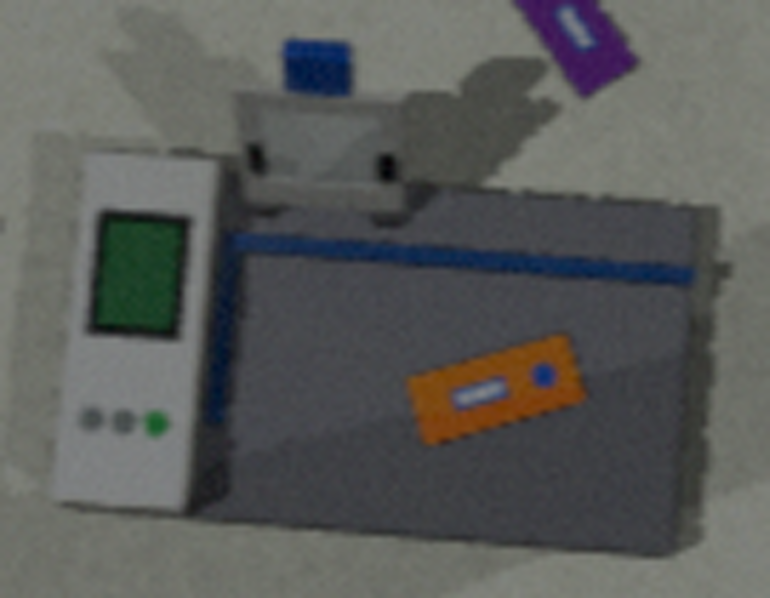

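The crop shows the orange cassette on the bed with corners (407,378), (570,333), (587,400) and (427,446). The wall corner is near (237,250), the bed's near-right corner at (668,555), and the tab at about (318,66). The choice is confirmed, so I fit the poses.

```bash
cat > h.py <<'E'
import numpy as np,cv2,pickle
from scipy.optimize import least_squares
from station import r
def uncrop(p,x0,y0,f): return (np.array(p,float)+.5)/f-.5+[x0,y0]
def proj(c,P): return cv2.projectPoints(np.array(P,float).reshape(-1,3),c["rvec"],c["tvec"],c["camera_matrix"],None)[0][:,0]
def ray(c,px,z):
    R=cv2.Rodrigues(c["rvec"])[0]; o=-R.T@c["tvec"]
    u=cv2.undistortPoints(np.array(px,float).reshape(-1,1,2),c["camera_matrix"],None)[:,0]
    d=np.c_[u,np.ones(len(u))]@R; return o+d*((z-o[2])/d[:,2])[:,None]
def Rz(a): return np.array([[np.cos(a),-np.sin(a),0],[np.sin(a),np.cos(a),0],[0,0,1]])
def w(q,P): return np.array(P,float)/1000@Rz(q[2]).T+[q[0],q[1],0]
E
python3 - <<'E'
from h import *
c=pickle.load(open("pics/top0.pkl","rb"))
U=lambda p:uncrop(p,245,140,5.7)
R=[(55,100,38),(55,-120,38),(-75,-120,30),(95,-120,30),(-30,100,38),(-75,110,60),(-75,176,60),(95,176,60),(95,110,60)]
px=U([(237,250),(695,284),(668,555),(697,205),(226,422),(185,513),(52,503),(88,152),(222,155)])
f=least_squares(lambda q:(proj(c,w(q,R))-px).ravel(),[.5,0,0],loss="soft_l1")
print("reader",f.x,np.round((proj(c,w(f.x,R))-px),1).tolist())
q=f.x
C=[(-17,40,6),(-17,-40,6),(17,40,6),(17,-40,6)]
cp=U([(427,446),(587,400),(407,378),(570,333)])
g=least_squares(lambda k:(proj(c,w(k,C)+[0,0,.03])-cp).ravel(),[.5,0,0])
print("cass",g.x,np.round(proj(c,w(g.x,C)+[0,0,.03])-cp,1).tolist())
print("cass in reader",((np.r_[g.x[:2],0]-np.r_[q[:2],0])@Rz(q[2])*1000).round(1),np.degrees(g.x[2]-q[2]))
def L(t,s,y,n): return (80-s*np.cos(t)+n*np.sin(t),60+y,42+s*np.sin(t)+n*np.cos(t))
for t in np.arange(1.7,2.15,.05):
    p=proj(c,w(q,[L(t,125,15,-2.5),L(t,125,-15,-2.5),L(t,95,15,-2.5),L(t,95,-15,-2.5),L(t,125,15,7.5),L(t,95,38,-2.5)]))
    print(round(t,2),((p-[245,140]+.5)*5.7-.5).round(0).tolist())
np.save("q.npy",q);np.save("cass.npy",g.x)
s=r.sense();print(s["joints"])
E
```

```text
reader [ 0.49744054 -0.00533758 -0.10170349] [[0.3, -0.1], [0.2, -0.1], [1.6, 0.2], [0.4, 0.0], [-0.6, 0.4], [0.4, 0.1], [-1.0, -0.1], [-0.9, -1.0], [-0.2, 0.2]]
cass [ 0.49162348 -0.0341979   0.24989303] [[-0.1, -0.0], [0.2, 0.1], [0.1, -0.1], [-0.3, -0.0]]
cass in reader [ -2.9 -29.3   0. ] 20.144996467718105
1.7 [[275.0, 107.0], [346.0, 112.0], [280.0, 133.0], [348.0, 138.0], [278.0, 85.0], [228.0, 129.0]]
1.75 [[277.0, 93.0], [347.0, 98.0], [281.0, 123.0], [349.0, 128.0], [279.0, 72.0], [229.0, 119.0]]
1.8 [[278.0, 80.0], [348.0, 85.0], [282.0, 113.0], [350.0, 118.0], [281.0, 59.0], [230.0, 109.0]]
1.85 [[280.0, 67.0], [350.0, 72.0], [283.0, 103.0], [351.0, 108.0], [282.0, 47.0], [231.0, 99.0]]
1.9 [[281.0, 54.0], [351.0, 60.0], [285.0, 94.0], [352.0, 99.0], [284.0, 35.0], [233.0, 90.0]]
1.95 [[283.0, 43.0], [353.0, 47.0], [286.0, 85.0], [353.0, 90.0], [285.0, 24.0], [234.0, 81.0]]
2.0 [[284.0, 31.0], [354.0, 36.0], [287.0, 76.0], [354.0, 81.0], [287.0, 14.0], [235.0, 73.0]]
2.05 [[286.0, 20.0], [355.0, 25.0], [288.0, 68.0], [355.0, 73.0], [289.0, 4.0], [237.0, 64.0]]
2.1 [[288.0, 10.0], [357.0, 15.0], [289.0, 60.0], [357.0, 65.0], [290.0, -6.0], [238.0, 57.0]]
[-6.21869452e+01  2.20852487e+01  3.91932267e-01 -2.68294334e-02
 -6.84134215e+01 -1.48176796e+01]
```

Fit residuals are about 1 px or less. The cassette sits at reader (-3,-29) mm, +20°, and the lid is at about 1.9 rad. The plan:
1. Push +x with two spread fingers, squaring the cassette against the back wall.
2. Push +y at its short end.
3. Swing the lid down from behind.

```bash
cat >> h.py <<'E'
def go(P,a,s=None):
    "world TCP target, yaw a (of tool y from world y) -> tool-frame shift mm, rotvec, from the measured pose"
    s=s or r.sense(); R=np.array(s["ee_rot"])
    T=np.array([[-np.cos(a),-np.sin(a),0],[-np.sin(a),np.cos(a),0],[0,0,-1.]]).T
    return ((np.array(P)-s["tcp_pos"])@R*1000).round(1).tolist(), cv2.Rodrigues(R.T@T)[0].ravel().round(4).tolist()
def rd(P): # reader mm -> world
    return w(np.load("q.npy"),P)
def tip(x,y,ztip,da=0): # reader mm of the fingertip centre -> go
    return go(rd((x,y,ztip+25)),np.load("q.npy")[2]+da)
E
python3 - <<'E'
from h import *
g=np.load("cass.npy")
print(go(w(g,[(-39,0,0)])[0]+[0,0,.17],g[2]))
E
```

```text
([-432.2, 479.7, 77.5], [0.0019, -0.0, -0.0233])
```

Request:
move_arm --series '[{"grip":0.45,"xyz":[-432,480,40],"angular":[0.0019,0,-0.023]},{"grip":0.45,"xyz":[-432,480,40],"angular":[0.0019,0,-0.023]},{"grip":0.45,"xyz":[-432,480,40],"angular":[0.0019,0,-0.023]},{"grip":0.45,"xyz":[-432,480,40],"angular":[0.0019,0,-0.023]},{"grip":0.45,"xyz":[-432,480,40],"angular":[0.0019,0,-0.023]},{"grip":0.45,"xyz":[-432,480,40],"angular":[0.0019,0,-0.023]},{"grip":0.45,"xyz":[-432,480,40],"angular":[0.0019,0,-0.023]},{"grip":0.45,"xyz":[-432,480,40],"angular":[0.0019,0,-0.023]},{"grip":0.45,"xyz":[-432,480,40],"angular":[0.0019,0,-0.023]},{"grip":0.45,"xyz":[-432,480,40],"angular":[0.0019,0,-0.023]}]'

```text
time_s: 1.1
tcp_pos: [0.3827, -0.1705, 0.2166]
ee_rot: [[-0.969, -0.247, 0.001], [-0.247, 0.969, -0.002], [-0.0, -0.002, -1.0]]
wrist_force: [1.1, -0.4, 0.3]
gripper_width: 0.449
gripper_force: 0.0
```

Run:
```python
from h import *
g=np.load("cass.npy");s=r.sense();print(s["tcp_pos"],s["gripper_width"])
print(go(w(g,[(-39,0,0)])[0]+[0,0,.13],g[2]))
```

```text
[ 0.38274443 -0.17049566  0.21659618] 0.44851578765967465
([-100.2, 105.3, 86.4], [-0.002, 0.0003, -0.0])
```

Request:
move_arm --series '[{"grip":0.45,"xyz":[-60,65,45],"angular":[0,0,0]},{"grip":0.45,"xyz":[-80,85,65],"angular":[0,0,0]},{"grip":0.45,"xyz":[-80,85,65],"angular":[0,0,0]},{"grip":0.45,"xyz":[-80,85,65],"angular":[0,0,0]},{"grip":0.45,"xyz":[-80,85,65],"angular":[0,0,0]},{"grip":0.45,"xyz":[-80,85,65],"angular":[0,0,0]}]'

```text
time_s: 1.7
tcp_pos: [0.4387, -0.0709, 0.1518]
ee_rot: [[-0.969, -0.247, 0.001], [-0.247, 0.969, -0.002], [-0.0, -0.002, -1.0]]
wrist_force: [0.2, 0.4, 0.4]
gripper_width: 0.451
gripper_force: 0.0
```

Run:
```python
from h import *
g=np.load("cass.npy");s=r.sense();print(s["tcp_pos"],np.abs(s["joint_velocities"]).max(),s["wrist_force"])
print(go(w(g,[(-39,0,0)])[0]+[0,0,.058],g[2]))
```

```text
[ 0.43873192 -0.07093496  0.15178801] 0.679835757014087 [0.22908036 0.41003254 0.4231327 ]
([-21.3, 22.7, 93.7], [-0.002, 0.0002, -0.0007])
```

Request:
move_arm --series '[{"grip":0.45,"xyz":[-21.3,22.7,40],"angular":[-0.002,0,0]},{"grip":0.45,"xyz":[-21.3,22.7,70],"angular":[-0.002,0,0]},{"grip":0.45,"xyz":[-21.3,22.7,88],"angular":[-0.002,0,0]},{"grip":0.45,"xyz":[-21.3,22.7,90],"angular":[-0.002,0,0]},{"grip":0.45,"xyz":[-21.3,22.7,90],"angular":[-0.002,0,0]}]'

```text
time_s: 2.2
tcp_pos: [0.4542, -0.0441, 0.062]
ee_rot: [[-0.969, -0.246, 0.001], [-0.246, 0.969, 0.0], [-0.001, -0.0, -1.0]]
wrist_force: [0.2, -1.1, -0.2]
gripper_width: 0.447
gripper_force: 0.0
```

Run:
```python
from h import *
g=np.load("cass.npy");s=r.sense();print(s["tcp_pos"],np.abs(s["joint_velocities"]).max(),s["wrist_force"])
print(go(w(g,[(-39,0,0)])[0]+[0,0,.0577],g[2]))
c=r.capture("scene");cc=proj(c,[w(g,[(0,0,33)])[0]])[0].astype(int);print(cc)
x,y=cc-[60,40];print(x,y);cv2.imwrite("pics/s1.png",cv2.resize(c["img"][y:y+75,x:x+110,::-1],None,fx=7,fy=7,interpolation=cv2.INTER_CUBIC))
# next: square up and push: tip centre at reader
print("push",tip(38-17-9.5,-29,32.7), tip(38-17-9.5-12,-29,32.7))
```

```text
[ 0.45423528 -0.04409799  0.06201689] 1.3926030728497958 [ 0.24816886 -1.11707377 -0.24060034]
([0.3, 0.3, 4.3], [-0.0001, 0.0006, -0.0013])
[310 210]
250 170
push ([-51.7, -4.4, 5.0], [0.0002, 0.0021, 0.3506]) ([-40.5, -0.2, 5.0], [0.0002, 0.0021, 0.3506])
```

View pics/s1.png

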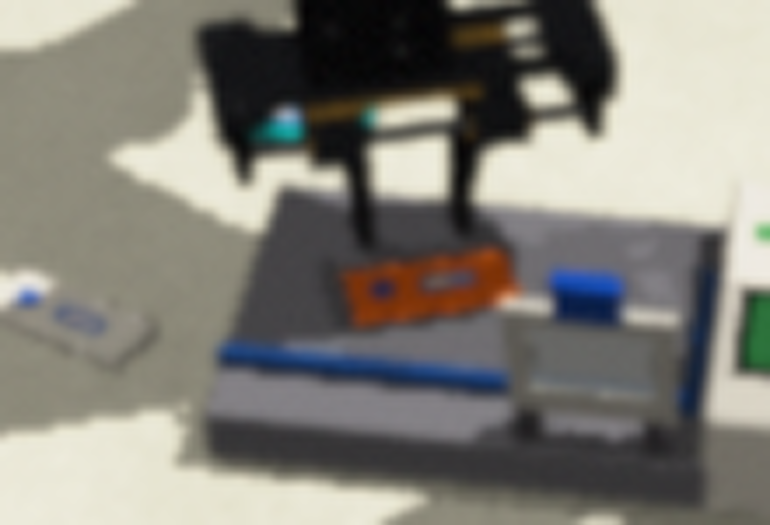

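The view shows the two spread fingertips (crop 368,240 and 465,225) standing just behind the orange cassette's near long side, clear of it. I lower the tool and push while squaring up.

Request:
move_arm --series '[{"grip":0.45,"xyz":[0,0,4.4],"angular":[0,0,0]},{"grip":0.45,"xyz":[0,0,4.4],"angular":[0,0,0]},{"grip":0.45,"xyz":[-8,0,4.4],"angular":[0,0,0]},{"grip":0.45,"xyz":[-14,0,4.4],"angular":[0,0,0.05]},{"grip":0.45,"xyz":[-20,0,4.4],"angular":[0,0,0.12]},{"grip":0.45,"xyz":[-25,0,4.4],"angular":[0,0,0.2]},{"grip":0.45,"xyz":[-30,0,4.4],"angular":[0,0,0.28]},{"grip":0.45,"xyz":[-35,0,4.4],"angular":[0,0,0.35]},{"grip":0.45,"xyz":[-40,0,4.4],"angular":[0,0,0.35]},{"grip":0.45,"xyz":[-40,0,4.4],"angular":[0,0,0.35]}]'

```text
time_s: 3.25
tcp_pos: [0.4941, -0.0331, 0.0573]
ee_rot: [[-0.995, 0.098, 0.001], [0.098, 0.995, 0.0], [-0.001, 0.0, -1.0]]
wrist_force: [-0.1, -0.4, 0.5]
gripper_width: 0.453
gripper_force: 0.0
```

Run:
```python
from h import *
s=r.sense();print(s["tcp_pos"],np.abs(s["joint_velocities"]).max(),s["wrist_force"])
print("push",tip(38-17-9.5,-29,32.7))
c=r.capture("top")["img"]
cv2.imwrite("pics/t2.png",cv2.resize(c[140:245,245:380,::-1],None,fx=5.7,fy=5.7,interpolation=cv2.INTER_CUBIC))
```

```text
[ 0.49407475 -0.03312811  0.05730827] 1.260407107465701 [-0.0604528  -0.44981919  0.54808702]
push ([-12.0, -1.1, -0.4], [0.0004, 0.0014, 0.0034])
```

View pics/t2.png

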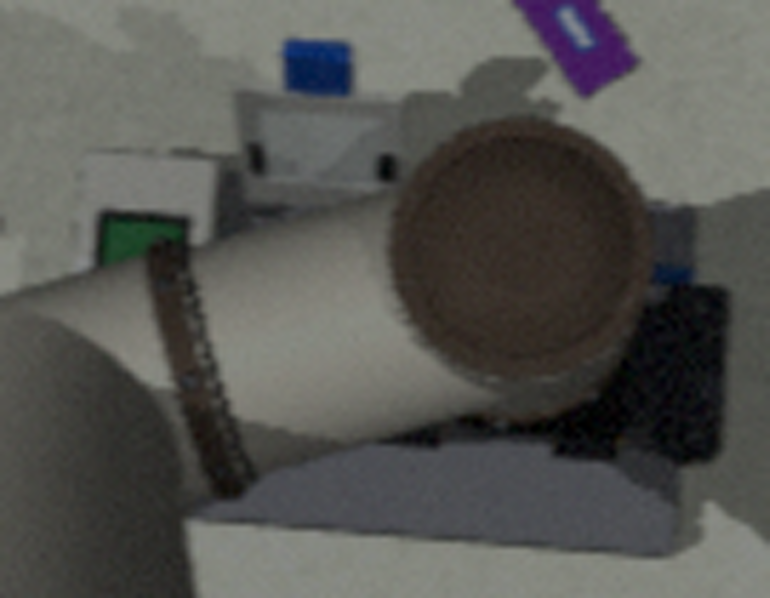

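The top view is blocked by the arm (wrist at 520,245), so the scene view is the one to use while the arm is over the bed. I keep pushing until the force rises.

Request:
move_arm --series '[{"grip":0.45,"xyz":[-4,-0.4,0],"angular":[0,0,0.003]},{"grip":0.45,"xyz":[-8,-0.8,-0.2],"angular":[0,0,0.003]},{"grip":0.45,"xyz":[-10,-1,-0.2],"angular":[0,0,0.003]},{"grip":0.45,"xyz":[-11,-1,-0.2],"angular":[0,0,0.003]},{"grip":0.45,"xyz":[-12,-1,-0.2],"angular":[0,0,0.003]},{"grip":0.45,"xyz":[-12,-1,-0.2],"angular":[0,0,0.003]}]'

```text
time_s: 3.9
tcp_pos: [0.5047, -0.0357, 0.0572]
ee_rot: [[-0.995, 0.103, 0.0], [0.103, 0.995, 0.0], [-0.0, 0.0, -1.0]]
wrist_force: [-1.0, 0.0, 0.4]
gripper_width: 0.45
gripper_force: 0.0
```

Run:
```python
from h import *
s=r.sense();print(s["wrist_force"],tip(11.5,-29,32.7))
c=r.capture("scene")
x,y=250,170;cv2.imwrite("pics/s2.png",cv2.resize(c["img"][y:y+75,x:x+110,::-1],None,fx=7,fy=7,interpolation=cv2.INTER_CUBIC))
for a in((38,-29),(38,60)):
  print(((proj(c,rd([(a[0]+i,a[1]+j,36) for i,j in((-17,-40),(17,-40),(17,40),(-17,40))]))-[x,y]+.5)*7-.5).round().tolist())
```

```text
[-0.99317005  0.00771015  0.35224669] ([-1.2, 0.5, -0.5], [0.0001, 0.0, -0.0015])
[[336.0, 303.0], [322.0, 352.0], [491.0, 369.0], [502.0, 320.0]]
[[520.0, 322.0], [510.0, 371.0], [682.0, 388.0], [689.0, 338.0]]
```

View pics/s2.png

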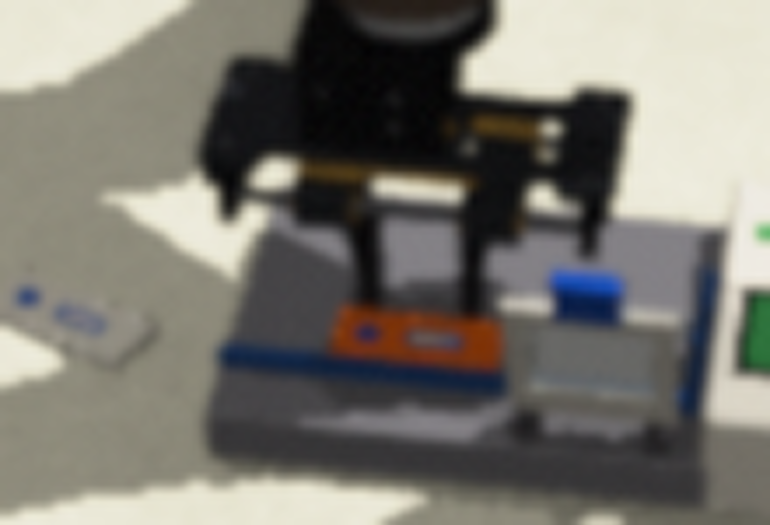

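The cassette is square and close to the back wall (corners about (340,308), (500,322) in the crop). I press on until there is contact force.

Request:
move_arm --series '[{"grip":0.45,"xyz":[-1,0,0],"angular":[0,0,0]},{"grip":0.45,"xyz":[-2,0,0],"angular":[0,0,0]},{"grip":0.45,"xyz":[-3,0,0],"angular":[0,0,0]},{"grip":0.45,"xyz":[-3,0,0],"angular":[0,0,0]}]'

```text
time_s: 4.35
tcp_pos: [0.5063, -0.036, 0.0569]
ee_rot: [[-0.995, 0.103, -0.003], [0.103, 0.995, -0.0], [0.003, -0.0, -1.0]]
wrist_force: [-4.1, 1.9, 2.3]
gripper_width: 0.449
gripper_force: 2.1
```

Run:
```python
from h import *
s=r.sense();print(s["wrist_force"],tip(11.5,-29,32.7))
```

```text
[-4.10372779  1.90197803  2.25130132] ([0.5, 0.6, -0.8], [-0.0004, -0.003, -0.002])
```

Request:
move_arm --series '[{"grip":0.45,"xyz":[3,0,-0.5],"angular":[0,0,0]},{"grip":0.45,"xyz":[12,0,-1],"angular":[0,0,0]},{"grip":0.3,"xyz":[12,0,-30],"angular":[0,0,0]},{"grip":0,"xyz":[12,-20,-50],"angular":[0,0,0]},{"grip":0,"xyz":[-10,-50,-50],"angular":[0,0,0]},{"grip":0,"xyz":[-24,-63,-50],"angular":[0,0,0]},{"grip":0,"xyz":[-24,-63,-30],"angular":[0,0,0]},{"grip":0,"xyz":[-24,-63,-12],"angular":[0,0,0]},{"grip":0,"xyz":[-24,-63,-12],"angular":[0,0,0]},{"grip":0,"xyz":[-24,-63,-12],"angular":[0,0,0]}]'

```text
time_s: 5.35
tcp_pos: [0.5251, -0.1011, 0.0695]
ee_rot: [[-0.995, 0.103, 0.0], [0.103, 0.995, -0.0], [-0.0, -0.0, -1.0]]
wrist_force: [0.7, -0.2, 0.1]
gripper_width: 0.009
gripper_force: 0.0
```

Run:
```python
from h import *
s=r.sense();print(s["wrist_force"],s["gripper_width"],np.abs(s["joint_velocities"]).max(),tip(38.5,-90,32.7),tip(38.5,60-40-15,32.7))
c=r.capture("scene")
x,y=250,170;cv2.imwrite("pics/s3.png",cv2.resize(c["img"][y:y+75,x:x+110,::-1],None,fx=7,fy=7,interpolation=cv2.INTER_CUBIC))
```

```text
[ 0.65307499 -0.21853179  0.07027878] 0.008745383664094346 1.1899866855298367 ([-1.3, 2.5, 11.8], [-0.0002, 0.0003, -0.001]) ([-1.2, 97.5, 11.8], [-0.0002, 0.0003, -0.001])
```

View pics/s3.png

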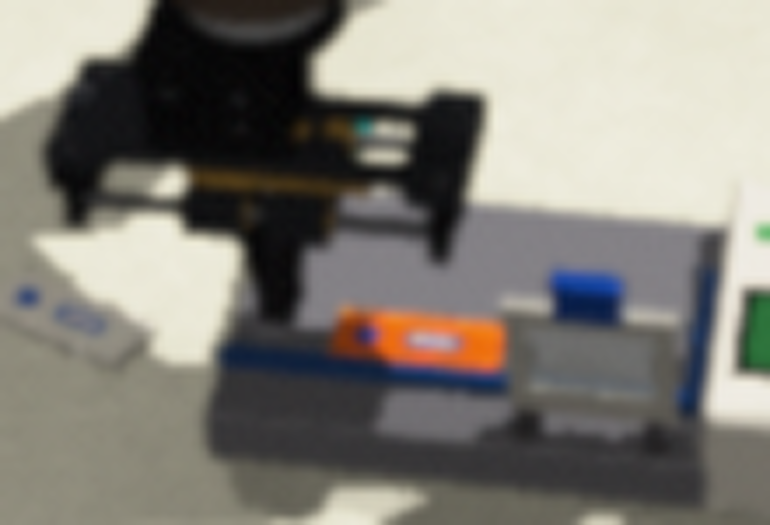

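The closed fingertips (280,315) are just off the cassette's right end (335,350), and the cassette sits against the back wall. I push along +y.

Request:
move_arm --series '[{"grip":0,"xyz":[-1,2,11.8],"angular":[0,0,0]},{"grip":0,"xyz":[-1,2,11.8],"angular":[0,0,0]},{"grip":0,"xyz":[-1,8,11.8],"angular":[0,0,0]},{"grip":0,"xyz":[-1,16,11.8],"angular":[0,0,0]},{"grip":0,"xyz":[-1,24,11.8],"angular":[0,0,0]},{"grip":0,"xyz":[-1,32,11.8],"angular":[0,0,0]},{"grip":0,"xyz":[-1,40,11.8],"angular":[0,0,0]},{"grip":0,"xyz":[-1,48,11.8],"angular":[0,0,0]},{"grip":0,"xyz":[-1,56,11.8],"angular":[0,0,0]},{"grip":0,"xyz":[-1,64,11.8],"angular":[0,0,0]}]'

```text
time_s: 6.4
tcp_pos: [0.5327, -0.0368, 0.0574]
ee_rot: [[-0.995, 0.103, -0.0], [0.103, 0.995, 0.0], [0.0, 0.0, -1.0]]
wrist_force: [1.1, 0.1, 1.1]
gripper_width: 0.012
gripper_force: 0.1
```

Run:
```python
from h import *
s=r.sense();print(s["wrist_force"],tip(38.5,5,32.7))
```

```text
[1.12265255 0.10016814 1.08023301] ([-0.2, 32.7, -0.3], [0.0001, -0.0, -0.0014])
```

Request:
move_arm --series '[{"grip":0,"xyz":[0,8,-0.3],"angular":[0,0,0]},{"grip":0,"xyz":[0,16,-0.3],"angular":[0,0,0]},{"grip":0,"xyz":[0,23,-0.3],"angular":[0,0,0]},{"grip":0,"xyz":[0,27,-0.3],"angular":[0,0,0]},{"grip":0,"xyz":[0,29,-0.3],"angular":[0,0,0]},{"grip":0,"xyz":[0,30,-0.3],"angular":[0,0,0]},{"grip":0,"xyz":[0,30,-0.3],"angular":[0,0,0]}]'

```text
time_s: 7.1
tcp_pos: [0.5357, -0.0077, 0.0577]
ee_rot: [[-0.995, 0.103, -0.0], [0.103, 0.995, 0.0], [0.0, 0.0, -1.0]]
wrist_force: [0.7, 0.3, 0.4]
gripper_width: -0.001
gripper_force: 0.0
```

Run:
```python
from h import *
s=r.sense();print(s["wrist_force"],tip(38.5,5,32.7))
```

```text
[0.69588041 0.27099527 0.35450424] ([-0.2, 3.5, 0.0], [0.0001, -0.0001, -0.0016])
```

Request:
move_arm --series '[{"grip":0,"xyz":[0,1.5,0],"angular":[0,0,0]},{"grip":0,"xyz":[0,3,0],"angular":[0,0,0]},{"grip":0,"xyz":[0,4.5,0],"angular":[0,0,0]},{"grip":0,"xyz":[0,5.5,0],"angular":[0,0,0]},{"grip":0,"xyz":[0,5.5,0],"angular":[0,0,0]}]'

```text
time_s: 7.6
tcp_pos: [0.5363, -0.0021, 0.0577]
ee_rot: [[-0.995, 0.103, 0.0], [0.103, 0.995, 0.0], [-0.0, 0.0, -1.0]]
wrist_force: [-0.2, -0.0, -1.2]
gripper_width: 0.006
gripper_force: 0.0
```

Run:
```python
from h import *
s=r.sense();print(s["wrist_force"],tip(38.5,5,32.7))
```

```text
[-0.24268636 -0.04789427 -1.22633736] ([-0.2, -2.2, 0.0], [0.0001, 0.0, -0.0014])
```

Request:
move_arm --series '[{"grip":0,"xyz":[0,1.5,0],"angular":[0,0,0]},{"grip":0,"xyz":[0,3,0],"angular":[0,0,0]},{"grip":0,"xyz":[0,4,0],"angular":[0,0,0]},{"grip":0,"xyz":[0,4,0],"angular":[0,0,0]}]'

```text
time_s: 8.0
tcp_pos: [0.5367, 0.0019, 0.0577]
ee_rot: [[-0.995, 0.103, 0.0], [0.103, 0.995, 0.0], [0.0, 0.0, -1.0]]
wrist_force: [-0.6, 0.2, 0.5]
gripper_width: 0.002
gripper_force: 0.0
```

Run:
```python
from h import *
s=r.sense();print(s["wrist_force"],tip(38.5,5,32.7))
c=r.capture("scene")
x,y=270,180;cv2.imwrite("pics/s4.png",cv2.resize(c["img"][y:y+60,x:x+85,::-1],None,fx=9,fy=9,interpolation=cv2.INTER_CUBIC))
print(((proj(c,rd([(38+i,60+j,36) for i,j in((-17,-40),(17,-40),(17,40),(-17,40))]))-[x,y]+.5)*9-.5).round().tolist())
```

```text
[-0.61933229  0.15029258  0.51351084] ([-0.2, -6.2, 0.0], [0.0001, -0.0, -0.0013])
[[489.0, 324.0], [476.0, 387.0], [697.0, 409.0], [706.0, 345.0]]
```

View pics/s4.png

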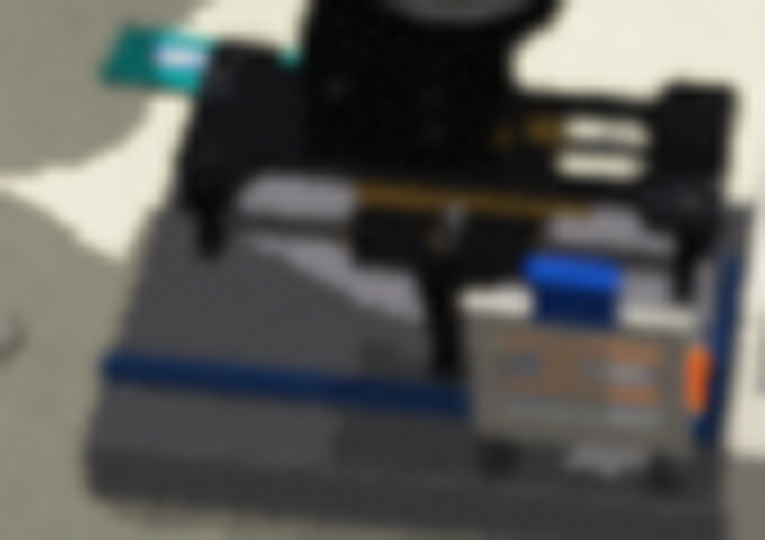

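The cassette, seen through the pane (about x 490 to 710), is nearly at the side wall; the fingertips (450,365) are narrower than assumed. I continue until contact.

Request:
move_arm --series '[{"grip":0,"xyz":[0,1,0],"angular":[0,0,0]},{"grip":0,"xyz":[0,2,0],"angular":[0,0,0]},{"grip":0,"xyz":[0,2.5,0],"angular":[0,0,0]},{"grip":0,"xyz":[0,2.5,0],"angular":[0,0,0]}]'

```text
time_s: 8.45
tcp_pos: [0.5367, 0.0038, 0.0577]
ee_rot: [[-0.995, 0.103, -0.001], [0.103, 0.995, -0.001], [0.001, -0.001, -1.0]]
wrist_force: [-0.3, -3.5, -0.7]
gripper_width: 0.001
gripper_force: 1.6
```

Run:
```python
from h import *
s=r.sense();print(s["wrist_force"],tip(38.5,5,32.7))
```

```text
[-0.30341518 -3.46755318 -0.74503627] ([-0.4, -8.1, 0.0], [-0.0006, -0.0006, -0.0015])
```

Contact with the side wall is confirmed (3.5 N). Next is a two-finger nudge toward the back wall to make it flush.

Request:
move_arm --series '[{"grip":0,"xyz":[0,-2,-0.3],"angular":[0,0,0]},{"grip":0,"xyz":[0,-10,-1],"angular":[0,0,0]},{"grip":0.2,"xyz":[0,-12,-35],"angular":[0,0,0]},{"grip":0.45,"xyz":[30,15,-40],"angular":[0,0,0]},{"grip":0.45,"xyz":[41,47,-40],"angular":[0,0,0]},{"grip":0.45,"xyz":[41,47,-20],"angular":[0,0,0]},{"grip":0.45,"xyz":[41,47,-4],"angular":[0,0,0]},{"grip":0.45,"xyz":[41,47,0],"angular":[0,0,0]},{"grip":0.45,"xyz":[36,47,0],"angular":[0,0,0]},{"grip":0.45,"xyz":[32,47,0],"angular":[0,0,0]}]'

```text
time_s: 9.45
tcp_pos: [0.5111, 0.0542, 0.0584]
ee_rot: [[-0.995, 0.103, 0.002], [0.103, 0.995, 0.001], [-0.001, 0.001, -1.0]]
wrist_force: [0.5, -0.3, 0.1]
gripper_width: 0.445
gripper_force: 0.0
```

Run:
```python
from h import *
s=r.sense();print(s["wrist_force"],s["gripper_width"],tip(12,60,32.7))
```

```text
[ 0.51818539 -0.25512078  0.07050143] 0.44533146721793504 ([-4.5, -0.6, 0.7], [0.0007, 0.0015, -0.0016])
```

Request:
move_arm --series '[{"grip":0.45,"xyz":[-2,0,0],"angular":[0,0,0]},{"grip":0.45,"xyz":[-4,0,0],"angular":[0,0,0]},{"grip":0.45,"xyz":[-5,0,0],"angular":[0,0,0]},{"grip":0.45,"xyz":[-6,0,0],"angular":[0,0,0]},{"grip":0.45,"xyz":[-6,0,0],"angular":[0,0,0]}]'

```text
time_s: 9.95
tcp_pos: [0.5155, 0.0535, 0.0577]
ee_rot: [[-0.995, 0.103, -0.001], [0.103, 0.995, -0.0], [0.001, -0.0, -1.0]]
wrist_force: [-0.8, 0.1, 0.7]
gripper_width: 0.45
gripper_force: 0.6
```

Run:
```python
from h import *
s=r.sense();print(s["wrist_force"],tip(12,60,32.7))
```

```text
[-0.80874554  0.10331849  0.70797275] ([-0.0, -0.4, 0.0], [-0.0002, -0.001, -0.0017])
```

Request:
move_arm --series '[{"grip":0.45,"xyz":[-1,0,0],"angular":[0,0,0]},{"grip":0.45,"xyz":[-2,0,0],"angular":[0,0,0]},{"grip":0.45,"xyz":[-2,0,0],"angular":[0,0,0]},{"grip":0.45,"xyz":[-2,0,0],"angular":[0,0,0]}]'

```text
time_s: 10.35
tcp_pos: [0.5158, 0.0533, 0.0574]
ee_rot: [[-0.995, 0.103, -0.005], [0.103, 0.995, -0.001], [0.004, -0.001, -1.0]]
wrist_force: [-6.3, 2.1, 2.8]
gripper_width: 0.448
gripper_force: 3.0
```

Run:
```python
from h import *
s=r.sense();print(s["wrist_force"],tip(12,60,32.7))
```

```text
[-6.2800172   2.09774678  2.78749999] ([0.3, -0.2, -0.3], [-0.0012, -0.0045, -0.0019])
```

Request:
move_arm --series '[{"grip":0.45,"xyz":[3,0,-0.3],"angular":[0,0,0]},{"grip":0.45,"xyz":[14,0,-1],"angular":[0,0,0]},{"grip":0.2,"xyz":[14,0,-45],"angular":[0,0,0]},{"grip":0,"xyz":[14,0,-95],"angular":[0,0,0]},{"grip":0,"xyz":[14,0,-140],"angular":[0,0,0]},{"grip":0,"xyz":[14,0,-180],"angular":[0,0,0]},{"grip":0,"xyz":[14,0,-180],"angular":[0,0,0]},{"grip":0,"xyz":[14,0,-180],"angular":[0,0,0]}]'

```text
time_s: 11.15
tcp_pos: [0.5038, 0.0551, 0.2385]
ee_rot: [[-0.995, 0.103, 0.002], [0.103, 0.995, 0.002], [-0.002, 0.002, -1.0]]
wrist_force: [-0.8, -1.1, -0.5]
gripper_width: 0.027
gripper_force: 0.0
```

Run:
```python
from h import *
s=r.sense();print(s["wrist_force"],tip(160,60,210),tip(160,60,138))
c=r.capture("scene")
x,y=290,190;cv2.imwrite("pics/s5.png",cv2.resize(c["img"][y:y+60,x:x+85,::-1],None,fx=9,fy=9,interpolation=cv2.INTER_CUBIC))
print(((proj(c,rd([(38+i,60+j,36) for i,j in((-17,-40),(17,-40),(17,40),(-17,40))]))-[x,y]+.5)*9-.5).round().tolist())
```

```text
[-0.81320693 -1.07950086 -0.5332135 ] ([-159.8, -0.5, 3.9], [0.002, 0.0023, -0.0017]) ([-159.7, -0.6, 75.9], [0.002, 0.0023, -0.0017])
[[309.0, 234.0], [296.0, 297.0], [517.0, 319.0], [526.0, 255.0]]
```

View pics/s5.png

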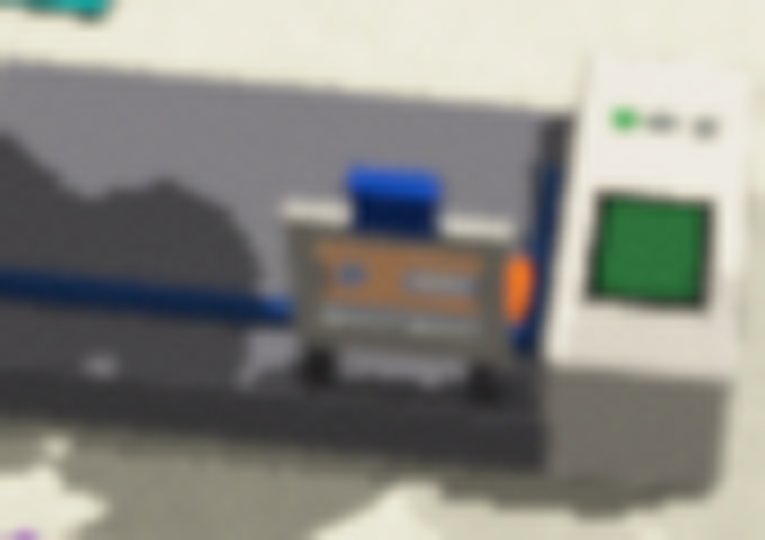

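The cassette's end (525,290) meets the blue side wall, and through the pane it lies parallel to the back wall. Now I go behind the lid.

Request:
move_arm --series '[{"grip":0,"xyz":[-40,0,0],"angular":[0.002,0.002,0]},{"grip":0,"xyz":[-80,0,0],"angular":[0.002,0.002,0]},{"grip":0,"xyz":[-120,0,0],"angular":[0.002,0.002,0]},{"grip":0,"xyz":[-160,0,0],"angular":[0.002,0.002,0]},{"grip":0,"xyz":[-160,0,0],"angular":[0.002,0.002,0]},{"grip":0,"xyz":[-160,0,35],"angular":[0.002,0.002,0]},{"grip":0,"xyz":[-160,0,70],"angular":[0.002,0.002,0]},{"grip":0,"xyz":[-160,0,78],"angular":[0.002,0.002,0]},{"grip":0,"xyz":[-160,0,78],"angular":[0.002,0.002,0]}]'

```text
time_s: 12.1
tcp_pos: [0.6615, 0.0381, 0.1572]
ee_rot: [[-0.995, 0.103, -0.008], [0.103, 0.995, -0.004], [0.007, -0.004, -1.0]]
wrist_force: [-0.4, 0.3, 0.4]
gripper_width: 0.004
gripper_force: 0.0
```

Run:
```python
from h import *
s=r.sense();print(s["wrist_force"],tip(160,60,138))
# corner (-x bottom) of fingertip follows outer face at s; print shift from tip(160,138)
for t in np.arange(1.9,-.01,-.1):
    S=112; n=7.5
    X=80-S*np.cos(t)+n*np.sin(t); Z=42+S*np.sin(t)+n*np.cos(t)
    if t>1.55: X=80-125*np.cos(t)+n*np.sin(t); Z=138
    print(round(t,1),np.round([-(X+9.5-160),0,-(Z-138)],1).tolist())
```

```text
[-0.387478    0.30351162  0.40196101] ([-1.1, 0.2, -5.8], [-0.0044, -0.0073, -0.0013])
1.9 [23.0, 0.0, 0.0]
1.8 [34.8, 0.0, 0.0]
1.7 [47.0, 0.0, 0.0]
1.6 [59.4, 0.0, 0.0]
1.5 [70.9, 0.0, -16.2]
1.4 [82.1, 0.0, -15.6]
1.3 [93.2, 0.0, -13.9]
1.2 [104.1, 0.0, -11.1]
1.1 [114.6, 0.0, -7.2]
1.0 [124.7, 0.0, -2.3]
0.9 [134.2, 0.0, 3.6]
0.8 [143.2, 0.0, 10.4]
0.7 [151.3, 0.0, 18.1]
0.6 [158.7, 0.0, 26.6]
0.5 [165.2, 0.0, 35.7]
0.4 [170.7, 0.0, 45.5]
0.3 [175.3, 0.0, 55.7]
0.2 [178.8, 0.0, 66.4]
0.1 [181.2, 0.0, 77.4]
-0.0 [182.5, 0.0, 88.5]
```

Request:
move_arm --series '[{"grip":0,"xyz":[12,0,-6],"angular":[-0.004,-0.007,0]},{"grip":0,"xyz":[23,0,-8],"angular":[-0.004,-0.007,0]},{"grip":0,"xyz":[35,0,-11],"angular":[-0.004,-0.007,0]},{"grip":0,"xyz":[47,0,-15],"angular":[-0.004,-0.007,0]},{"grip":0,"xyz":[59,0,-19],"angular":[-0.004,-0.007,0]},{"grip":0,"xyz":[71,0,-22],"angular":[-0.004,-0.007,0]},{"grip":0,"xyz":[82,0,-22],"angular":[-0.004,-0.007,0]},{"grip":0,"xyz":[93,0,-20],"angular":[-0.004,-0.007,0]}]'

```text
time_s: 12.9
tcp_pos: [0.5699, 0.0481, 0.1803]
ee_rot: [[-0.995, 0.103, 0.006], [0.103, 0.995, 0.002], [-0.006, 0.002, -1.0]]
wrist_force: [0.6, 0.4, 1.1]
gripper_width: 0.006
gripper_force: 0.8
```

Run:
```python
from h import *
s=r.sense();print(s["wrist_force"],tip(160,60,138))
c=r.capture("scene")
x,y=280,170;cv2.imwrite("pics/s6.png",cv2.resize(c["img"][y:y+75,x:x+100,::-1],None,fx=6,fy=6,interpolation=cv2.INTER_CUBIC))
```

```text
[0.55687888 0.43146999 1.1441599 ] ([-93.2, -0.5, 17.9], [0.0023, 0.0058, -0.0012])
```

View pics/s6.png

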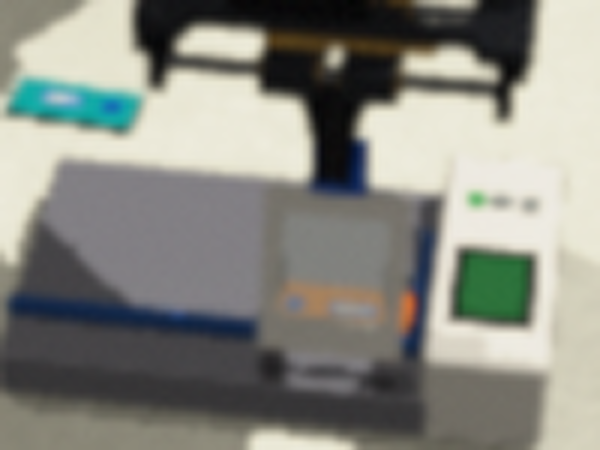

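The lid is now about upright and the finger (335,180) is behind the tab. I continue along the arc.

Request:
move_arm --series '[{"grip":0,"xyz":[11,0,6.5],"angular":[0.002,0.006,0]},{"grip":0,"xyz":[21.5,0,10.5],"angular":[0.002,0.006,0]},{"grip":0,"xyz":[31.5,0,15.5],"angular":[0.002,0.006,0]},{"grip":0,"xyz":[41,0,21.5],"angular":[0.002,0.006,0]},{"grip":0,"xyz":[50,0,28.5],"angular":[0.002,0.006,0]},{"grip":0,"xyz":[58,0,36],"angular":[0.002,0.006,0]},{"grip":0,"xyz":[65.5,0,44.5],"angular":[0.002,0.006,0]},{"grip":0,"xyz":[72,0,53.5],"angular":[0.002,0.006,0]},{"grip":0,"xyz":[77.5,0,63.5],"angular":[0.002,0.006,0]},{"grip":0,"xyz":[82,0,73.5],"angular":[0.002,0.006,0]}]'

```text
time_s: 13.95
tcp_pos: [0.4889, 0.0566, 0.1051]
ee_rot: [[-0.995, 0.103, -0.002], [0.103, 0.995, -0.0], [0.002, -0.0, -1.0]]
wrist_force: [0.5, -0.3, 0.5]
gripper_width: 0.006
gripper_force: 0.6
```

Run:
```python
from h import *
s=r.sense();print(s["wrist_force"],tip(-22.5,60,49.5))
```

```text
[ 0.53921979 -0.34911857  0.49488936] ([7.6, -0.7, 30.6], [-0.0002, -0.0015, -0.0015])
```

Request:
move_arm --series '[{"grip":0,"xyz":[3.5,-0.5,10],"angular":[0,-0.001,0]},{"grip":0,"xyz":[6,-0.5,20],"angular":[0,-0.001,0]},{"grip":0,"xyz":[7.5,-0.5,27],"angular":[0,-0.001,0]},{"grip":0,"xyz":[7.5,-0.5,30],"angular":[0,-0.001,0]},{"grip":0,"xyz":[7.5,-0.5,31.5],"angular":[0,-0.001,0]},{"grip":0,"xyz":[7.5,-0.5,31.5],"angular":[0,-0.001,0]}]'

```text
time_s: 14.55
tcp_pos: [0.481, 0.0566, 0.0748]
ee_rot: [[-0.995, 0.103, -0.003], [0.103, 0.995, -0.001], [0.002, -0.001, -1.0]]
wrist_force: [-4.0, 0.9, 5.7]
gripper_width: 0.005
gripper_force: 3.0
```

Run:
```python
from h import *
s=r.sense();print(s["wrist_force"],tip(-22.5,60,49.5))
```

```text
[-3.9846236   0.85890771  5.74200819] ([-0.2, 0.1, 0.3], [-0.0011, -0.0024, -0.0016])
```

Request:
move_arm --series '[{"grip":0,"xyz":[0,0,1],"angular":[0,0,0]},{"grip":0,"xyz":[0,0,2],"angular":[0,0,0]},{"grip":0,"xyz":[0,0,2],"angular":[0,0,0]},{"grip":0,"xyz":[0,0,2],"angular":[0,0,0]}]'

```text
time_s: 14.95
tcp_pos: [0.481, 0.0566, 0.0745]
ee_rot: [[-0.995, 0.103, -0.002], [0.103, 0.995, -0.001], [0.002, -0.001, -1.0]]
wrist_force: [-7.4, 1.0, 19.5]
gripper_width: 0.007
gripper_force: 9.4
```

Run:
```python
from h import *
s=r.sense();print(s["wrist_force"],tip(-22.5,60,49.5))
```

```text
[-7.43927151  0.97758377 19.54772508] ([-0.1, 0.1, 0.0], [-0.0011, -0.0018, -0.001])
```

The lid is at its stop: 19.5 N with the height at exactly 49.5 mm. I retreat upward, then to the side for a clear look.

Request:
move_arm --series '[{"grip":0,"xyz":[0,0,-2],"angular":[0,0,0]},{"grip":0,"xyz":[0,0,-10],"angular":[0,0,0]},{"grip":0,"xyz":[0,0,-60],"angular":[0,0,0]},{"grip":0,"xyz":[0,0,-110],"angular":[0,0,0]},{"grip":0,"xyz":[0,-50,-150],"angular":[0,0,0]},{"grip":0,"xyz":[0,-100,-170],"angular":[0,0,0]},{"grip":0,"xyz":[0,-150,-170],"angular":[0,0,0]},{"grip":0,"xyz":[0,-200,-170],"angular":[0,0,0]},{"grip":0,"xyz":[0,-250,-170],"angular":[0,0,0]},{"grip":0,"xyz":[0,-300,-170],"angular":[0,0,0]}]'

```text
time_s: 15.95
tcp_pos: [0.4521, -0.2275, 0.243]
ee_rot: [[-0.995, 0.103, 0.001], [0.103, 0.995, 0.0], [-0.001, 0.0, -1.0]]
wrist_force: [1.0, -0.5, -0.1]
gripper_width: 0.01
gripper_force: 0.0
```

Run:
```python
from h import *
c=r.capture("top");x,y=245,140
a=cv2.resize(c["img"][y:y+105,x:x+90,::-1],None,fx=5,fy=5,interpolation=cv2.INTER_CUBIC)
s=r.capture("scene")
b=cv2.resize(s["img"][180:255,275:345,::-1],None,fx=5,fy=5,interpolation=cv2.INTER_CUBIC)
o=np.zeros((525,800,3),np.uint8);o[:,:450]=a;o[:375,450:]=b
cv2.imwrite("pics/f.png",o)
print(((proj(c,rd([(38+i,60+j,36) for i,j in((-17,-40),(17,-40),(17,40),(-17,40))]))-[x,y]+.5)*5-.5).round().tolist())
print(r.sense()["time_s"])
```

```text
[[350.0, 291.0], [355.0, 230.0], [210.0, 219.0], [204.0, 280.0]]
16.05
```

View pics/f.png

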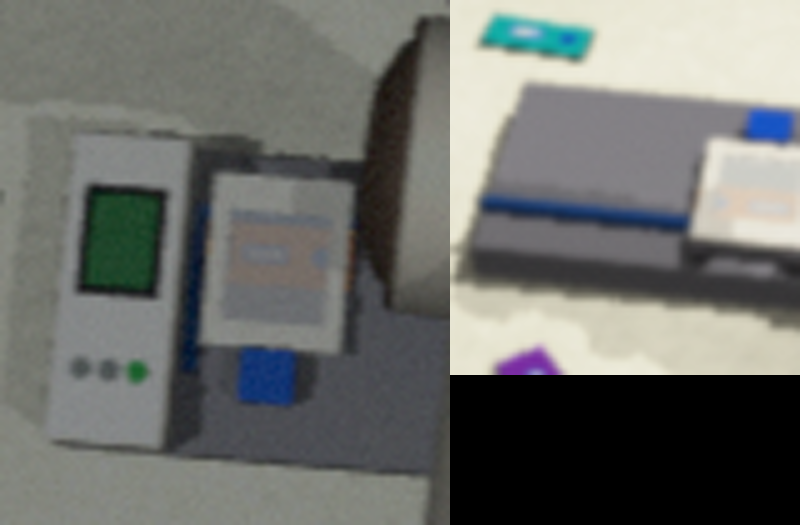

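The lid is level over the cassette. The orange edge at (352,230 to 290) matches the predicted seated corners (355,230) and (350,291), so I hand the job in.

```bash
python3 -c "
from station import r
print(r.finish_job())"
```

```text
the job is handed in; nothing more can be done
None
```

The orange cassette was slid flush into the corner of the two blue walls, the lid was pressed fully down over it, and the job was handed in at about 16 s with the arm clear; I did not check the bystanders' positions afterwards.

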